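# Clamp a heel block in the cam jig and hold the lever

### The job

Stand the pale spruce block upright in the cam jig, between the dark wooden fence and the green pad, long side along the fence and centred on the pad; spruce dents, so grip it lightly (about 25 N, never over 40 N) and set it down rather than dropping it, then let go of it. Then swing the jig's lever by its red handle to the point of highest cam lift, where the lever lies over the red line, so the pad clamps the block against the fence; the lever springs back if let go, so finish while still holding it there. Leave the mug, the glue bottle and the dark offcut where they are.

Things in the scene. Friction and masses are not known exactly. Their poses are not given: they have to be found in the camera images.
- block_center (a point): Centre (half-way up) of the loose pale spruce block with two darker grain lines, 56 mm long (x) by 30 mm wide (y) by 44 mm tall (z), about 50 g; it starts standing upright on the bench. Soft: grip it with about 25 N, never above 40 N.
- jig: Fixed plywood cam jig. Origin: on the lever's vertical pivot axis, at bench level; z up. Plate 12 mm thick, 160 mm in x, y -190 to +130 mm. Dark wooden fence (50 mm in x, top at z 30) faces y = +98 mm, the released pad y = +56: a 42 mm gap, centre x 0, y +77, open above and at its x ends. The block stands on the plate there, long side along x. Clamped, its centre is at y +83. Red line along -y.
- pad: Green rubber-faced clamp pad, 50 x 8 x 18 mm, top 31 mm above the bench; origin at its centre. The cam pushes it up to 15 mm along the jig's +y; it is sprung and presses the block against the fence with about 7 N at the highest lift.
- lever (a joint): Angle of the aluminium lever about the jig's origin, counter-clockwise from above, 0 to 2.7 rad. 0: released, at rest, pointing 2.913 rad counter-clockwise from the jig's +x. 1.8: highest cam lift, pointing to the jig's -y over the red line; past it the lift falls, with no stop there. A spring drives it back to 0; about 4 N at the handle holds it at 1.8.
- handle: Red upright round handle on the lever's end, which revolves freely on its own axis, 23 mm diameter, 42 mm tall, z 46 to 88 mm above the bench, 115 mm from the pivot axis; origin at its centre. The lever bar, 16 mm wide, lies beneath it at z 36 to 46. Can be pinched or pushed from above; its own yaw means nothing.
- mug: White mug, 80 mm diameter, 95 mm tall, a bystander; origin at the centre of its underside.
- glue: White glue bottle with an orange cap, 56 mm diameter, 140 mm tall, a bystander; origin at the centre of its underside.
- offcut: Dark wooden offcut, 90 x 50 x 22 mm, a bystander lying on the bench; origin at the centre of its underside.
Things that resemble listed ones, but are neither listed nor needed, are in the scene too. What is shaped like the part that bears block_center but blue, grey or orange is not meant.

How it is judged:
On the way, in this order (a step that is already met when the one before it is completed fails the run):
1. the block stands in the jig between fence and pad, released, with the lever not yet swung (x of block_center in the frame of jig between -0.015 and 0.015 m and y of block_center in the frame of jig between 0.068 and 0.087 m and z of block_center in the frame of jig between 0.03 and 0.039 m and angle between block_center's own z axis and vertical below 0.12 rad and contact force between each of the fingers, the arm and block below 0.05 N and angle between the x axis of block_center and the x axis of jig, either way round below 0.35 rad and value of joint lever below 0.6 rad), for 0.2 s.
2. the lever is held at the highest lift and the pad presses the block (value of joint lever between 1.65 and 1.95 rad and contact force between pad and block above 2.5 N and contact force between any of the fingers, the arm and handle above 0.5 N), for 0.3 s.
At the end, for the whole second after the job is handed in: Robot still holds the red handle (over 0.5 N), lever still, within 0.15 rad of 1.8 rad; pad presses the block with over 2.5 N; block upright on the plate against the fence, within 15 mm of the pad's middle, parallel within 0.12 rad, not touched by the robot (all of step 2 and x of block_center in the frame of jig between -0.015 and 0.015 m and y of block_center in the frame of jig between 0.078 and 0.088 m and z of block_center in the frame of jig between 0.03 and 0.039 m and angle between block_center's own z axis and vertical below 0.12 rad and contact force between each of the fingers, the arm and block below 0.05 N and angle between the x axis of block_center and the x axis of jig, either way round below 0.12 rad and velocity of joint lever between -0.2 and 0.2 rad/s); the arm keeps its last pose, push and grip.
It fails at once if the spruce block is squeezed too hard: contact of both fingers together above 100 N, that is a grip of 50 N (contact force between any of the fingers, the arm and block above 100 N).
It fails at once if the block is dropped: let go with its underside more than 21 mm above the jig's plate (33 mm above the bench) (height (world z) of block_center above 0.055 m and contact force between each of the fingers, the arm and block below 0.05 N).
It fails at once if the mug, glue bottle or offcut is moved by more than 20 mm (distance of any of mug, glue, offcut from where it was at the start of the episode above 0.02 m).
It also fails if it takes over 48 s, if anything falls off the work surface, if the arm or the gripper's body presses on something with over 40 N, if the wrist force passes 120 N, or if a joint passes its speed limit or range.

### The arm

A 6-joint arm with a two-finger parallel gripper is mounted at the origin on the work surface. World frame = base frame: x ahead of the robot, y to its left, z up, the work surface at z = 0. Lengths are in m, angles in rad, forces in N, time in s.
With the tool pointing down it reaches from about 0.35 to 0.775 m from the base axis. Payload 7.3 kg.
Tool frame: the origin (TCP) lies on the centre line of the jaws, within the pads' length; the fingertips stand 14 mm ahead of it and the grasp point (between the pads) lies 5 mm behind it; z points along the fingers, y is the direction in which the jaws open and shut (so a half turn about z gives the same grasp; the last joint's range is limited). The gripper opens to 92 mm and grips with 3 to 60 N. Pads are 19 mm wide; open, the fingers measure 130 mm over their backs; the gripper's body (75 mm by 190 mm) begins 47 mm behind the grasp point.
Start: joints at [-1.353, 0.342, 1.524, -0, 1.275, -0.146], TCP at [0.187, -0.491, 0.241] pointing down, gripper open.
Joint ranges: [-2.53, 2.53], [-0.77, 2.02], [0.04, 2.7], [-1, 4.14], [0.28, 2.66], [-3.11, 3.11]. Speed limits (rad/s): [2.57, 2.57, 3.14, 3.14, 3.14, 3.14].

### API

Orientations are given as [roll, pitch, yaw] about the fixed x, y, z axes, in that order (R = Rz(yaw) Ry(pitch) Rx(roll)).
In Python, from cell import telemetry, cams, robot gives the robot as it stands.
- The arm moves only by the tool servo_tool, never from a script. Its argument "targets" is text: rows parted by semicolons, each of 4 numbers parted by spaces: the shift along the tool's x, y, z in mm, then the turn about the tool's z in rad. In form: x y z yaw; .... A call has 1 to 20 rows; each row shifts and turns the pose as measured when the row begins, along the tool's axes as they then stand; what a row does not reach is not made up. A row lasts 1/8 s, in which the tool goes at most 62.5 mm and 10.7 degrees, less where a joint would pass 70% of its speed; a pose out of reach is approached as far as the arm can. A call with a gripper value outside its range is refused whole. "hand" is the opening, from 0 (shut) to 1 (fully open), set as the call begins (left out, the last holds). The fingers move at their own pace and stop on an object; "squeeze" is the grip in N (left out, the last holds). Time passes only in rows, so rows that do not move let the fingers close. It gives the time, the measured TCP pose, the force and the opening at its end, in the units of the state.
- telemetry.observe(): the state, without advancing time (a new reading comes with each control period).
- cams.read_camera(name): name is "scene" or "top"; returns a dict with "color" (384x512x3 uint8, red, green, blue), "K" (3x3 intrinsics, pixels), "R" (3x3) and "t" (3): a world point X has camera coordinates R X + t. Camera axes: x right, y down, z forward; pixel columns grow to the right and rows downward; lengths in m; the calibration is good to about 2 mm. A picture is of the moment at which its call begins. There is no depth.
- robot.hand_in(): hands the job in, once; it reports no verdict.
Trained networks look in a picture, given as the dict that the camera call returned (one of the last four; its "shot" number tells which), for a name from the list of things; names that differ only in an ending like _2 or _b are one class to them, and where a whole thing is asked for, a point or a joint stands for the part that bears it (a point fixed in the world has none). Each returns a list of dicts, best first, with "score" (0 to 1); they miss things now and then, are a little off and sometimes report something else, mostly with a low value. They report only what shows in the picture. A call takes as long as a camera call. They do not tell look-alikes from the thing itself.
- cams.cut_out(picture, query): "region" (384x512 bool, what is visible of it) and "extent" ([centre column, centre row, width, height] in pixels, round what is visible of it).
The state is a dict: "time": time; "qpos": joint angles; "qvel": joint speeds; "joint_efforts": joint torques, N m; "tool_pos": TCP position; "tool_rot": TCP orientation; "contact_force": force on the tool from outside, world axes, zero at the start; "torque": the same for the moment, N m; "opening": finger opening in m.
Only numpy, scipy, OpenCV 4.12 (cv2) and the standard library are available. Lean on these libraries where they do the work, as an engineer would, in place of code of your own. Each camera call takes 0.05 s, during which the arm holds its last target.

## Working session

There is one attempt and no reset: what is moved stays moved. The work goes in short steps, Python scripts to look and compute and a tool call to move; the robot and the scene stay as the last step left them, time stands still between calls to the robot, and variables do not carry over. Pictures are saved under pics/ and viewed, and the job is handed in when it is done.

Besides the shell and the picture viewer there is one more tool, called in YAML: its name, and indented under it one key for each argument. servo_tool: Moves the arm, as the interface text tells. Its arguments: {"type":"object","properties":{"targets":{"type":"string"},"hand":{"type":"number"},"squeeze":{"type":"number"}},"required":["targets"]}

```bash
mkdir -p pics; ls; python3 - <<'E'
from cell import telemetry, cams, robot
import cv2, numpy as np, pickle
o=telemetry.observe(); print(o)
for n in ["scene","top"]:
    p=cams.read_camera(n); cv2.imwrite(f"pics/{n}0.png",p["color"][:,:,::-1]); pickle.dump(p,open(f"{n}0.pkl","wb"))
    print(n,p["K"].tolist(),p["R"].tolist(),p["t"].tolist())
    for q in ["block_center","jig","pad","lever","handle","mug","glue","offcut"]:
        for d in cams.cut_out(p,q)[:4]: print(n,q,round(d["score"],2),np.round(d["extent"],1))
E
```

```text
pics
{'time': 0.0, 'qpos': array([-1.35301163e+00,  3.42728220e-01,  1.52500446e+00,  1.28581815e-05,
        1.27535192e+00, -1.45992003e-01]), 'qvel': array([-0.00043803,  0.00021143, -0.00061202,  0.0005778 ,  0.00062632,
       -0.001272  ]), 'joint_efforts': array([-3.32038595e-03, -4.31248498e+01, -2.44220906e+01,  7.13252812e-02,
        5.60352893e-02, -1.56953715e-04]), 'tool_pos': array([ 0.1867467 , -0.49027214,  0.24004645]), 'tool_rot': array([-3.14011836e+00, -2.29204834e-04,  3.63772782e-01]), 'contact_force': array([-0.20994901, -0.95306235, -0.20316165]), 'torque': array([-0.0298066 , -0.01719573,  0.00236211]), 'opening': 0.09176035103506987}
scene [[404.0024463617389, 0.0, 251.569773914876], [0.0, 404.0024463617389, 193.97564682198262], [0.0, 0.0, 1.0]] [[0.878253167658207, 0.47818945811518776, -0.002493119697889255], [0.31969002446106143, -0.5910109543422175, -0.7406107885438795], [-0.35562573269999864, 0.6496467455433025, -0.6719296423336186]] [-0.501414891125063, -0.1251328493846236, 1.2336253496271001]
scene block_center 0.71 [305.6 131.4  15.9  23.6]
scene blo
[... 587 characters left out ...]
2920429, -0.009639959644702368], [-0.9978563548780379, 0.018222191149192463, -0.06285417073860486], [0.06301711943682868, 0.008509891836777311, -0.9979761642438213]] [0.017171638841630338, 0.5931835481380279, 1.1264947867159043]
top block_center 0.9 [109.9 246.6  27.2  16.9]
top block_center 0.81 [142.2 229.   19.   20.6]
top block_center 0.72 [258.4 216.9 117.9  74.6]
top block_center 0.6 [168.6 214.6  21.8  21.2]
top jig 0.72 [259.2 217.1 115.9  77.7]
top pad 0.47 [231.8 206.8   2.7  12.7]
top lever 0.82 [244.5 223.8  28.6  61.7]
top mug 0.96 [157.4 141.1  36.7  44.7]
top glue 0.83 [401.9 204.6  38.1  23.2]
top offcut 0.84 [108.8 162.2  29.6  30.9]
top offcut 0.38 [230.6 206.2   3.6  17.5]
```

```bash
python3 - <<'E'
import cv2,pickle
t=cv2.imread("pics/top0.png"); cv2.imwrite("pics/topa.png",cv2.resize(t[120:280,70:330],None,fx=3,fy=3,interpolation=cv2.INTER_CUBIC))
t=cv2.imread("pics/scene0.png"); cv2.imwrite("pics/scenea.png",cv2.resize(t[100:290,160:390],None,fx=3,fy=3,interpolation=cv2.INTER_CUBIC))
E
```

```text
(no output)
```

View pics/topa.png

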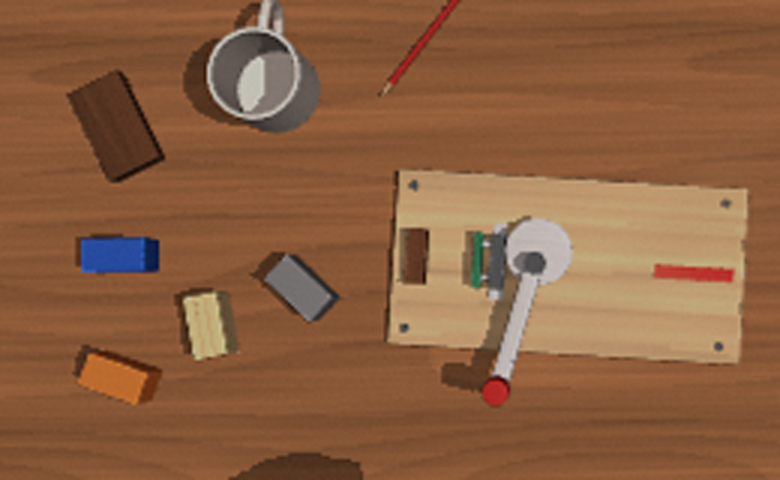

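View pics/scenea.png

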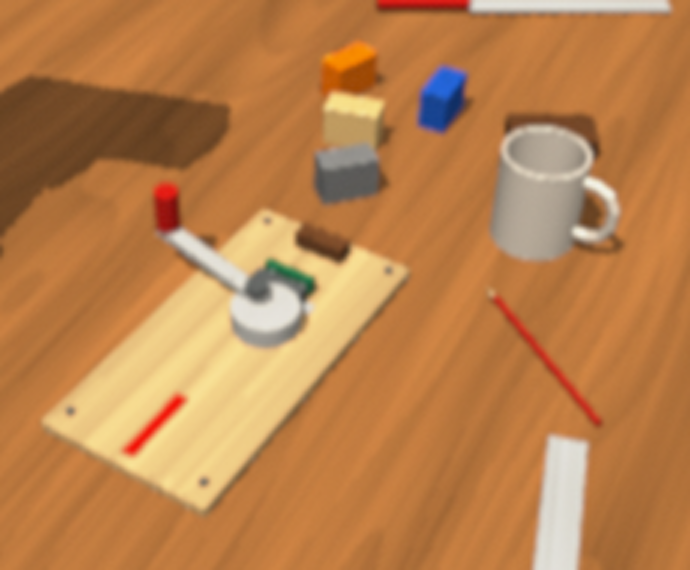

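View pics/top0.png

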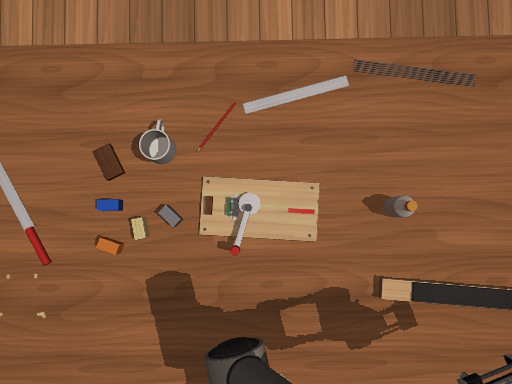

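Top view shows the pale block near (138,228), the grey, blue and orange look-alikes around it, and the jig centred near (259,209) with the handle at (235,250). The jig's +y points image-left, which is roughly world +y. Next I fit poses in both views.

```bash
cat > h.py <<'E'
import numpy as np,cv2
from scipy.optimize import minimize,least_squares
def proj(p,X):
    c=np.asarray(X)@p["R"].T+p["t"]; uv=c@p["K"].T; return uv[:,:2]/uv[:,2:]
def ray(p,u,v,z):
    d=p["R"].T@np.linalg.inv(p["K"])@[u,v,1]; c=-p["R"].T@p["t"]; return c+d*(z-c[2])/d[2]
def rot(a): return np.array([[np.cos(a),-np.sin(a)],[np.sin(a),np.cos(a)]])
def box(x,y,a,lx,ly,z0,z1,ox=0,oy=0):
    P=[]
    for z in (z0,z1):
        for sx,sy in ((-1,-1),(1,-1),(1,1),(-1,1)):
            q=rot(a)@[ox+sx*lx/2,oy+sy*ly/2]; P.append([x+q[0],y+q[1],z])
    return np.array(P)
def sil(p,P,S=8):
    h=cv2.convexHull(proj(p,P).astype(np.float32)); m=np.zeros((384*1,512),np.float32)
    M=np.zeros((384*4,512*4),np.uint8); cv2.fillConvexPoly(M,np.round((h+0.5)*4*16-8).astype(np.int32),1,shift=4)
    return cv2.resize(M.astype(np.float32),(512,384),interpolation=cv2.INTER_AREA)
E
python3 - <<'E'
from h import *
import pickle
T=pickle.load(open("top0.pkl","rb"));S=pickle.load(open("scene0.pkl","rb"))
def hsv(p): return cv2.cvtColor(p["color"],cv2.COLOR_RGB2HSV)
def pale(p,c,r,rad):
    H=hsv(p).astype(int); m=((H[...,0]>=16)&(H[...,0]<=32)&(H[...,2]>110)).astype(np.uint8)
    n,l,s,cc=cv2.connectedComponentsWithStats(m); k=l[r,c]; print("comp",k,s[k],cc[k]); return (l==k)&(k>0)
print(hsv(T)[222:236:3,130:148:3].tolist())
mt=pale(T,139,228,0); ms=pale(S,278,136,0)
cv2.imwrite("pics/m.png",np.hstack([cv2.resize((m*255).astype(np.uint8)[r:r+50,c:c+60],None,fx=6,fy=6) for m,r,c in((mt,205,110),(ms,110,250))]))
def cost(v): 
    P=box(v[0],v[1],v[2],.056,.03,0,.044); return sum(np.abs(sil(p,P)-m).sum() for p,m in((T,mt),(S,ms)))
c=ray(T,138.5,228.5,.03); best=None
for a in np.arange(0,np.pi,np.pi/12):
    r=minimize(cost,[c[0],c[1],a],method="Nelder-Mead",options=dict(initial_simplex=[[c[0],c[1],a],[c[0]+.01,c[1],a],[c[0],c[1]+.01,a],[c[0],c[1],a+.2]]))
    if best is None or r.fun<best.fun: best=r
print("block",best.x,best.fun,mt.sum(),ms.sum())
for p in(T,S):
  x=best.x
  print(mt.sum() if p is T else ms.sum(), sil(p,box(*x,.056,.03,0,.044)).sum())
# jig: plate silhouette
jt=pale(T,300,190,0); js=pale(S,260,230,0)
def fill(m): return cv2.morphologyEx(m.astype(np.uint8),cv2.MORPH_CLOSE,np.ones((3,3)))
def hull(m):
    c,_=cv2.findContours(m.astype(np.uint8),0,2); c=max(c,key=cv2.contourArea); M=np.zeros(m.shape,np.uint8); cv2.fillConvexPoly(M,cv2.convexHull(c),1); return M
jt,js=hull(jt),hull(js)
def cj(v,ps=((T,jt),(S,js))):
    return sum(np.abs(sil(p,box(v[0],v[1],v[2],.16,.32,0,.012,0,-.03))-m).sum() for p,m in ps)
c=ray(T,248,205,.012)
for ps in(((T,jt),(S,js)),((T,jt),),((S,js),)):
    b=[c[0],c[1],-.05]
    for k in range(3):
        r=minimize(cj,b,args=(ps,),method="Nelder-Mead",options=dict(initial_simplex=[b,[b[0]+.01,b[1],b[2]],[b[0],b[1]+.01,b[2]],[b[0],b[1],b[2]+.1]])); b=list(r.x)
    print("jig",r.x,r.fun,jt.sum(),js.sum())
for q,u,v,z in(("pivotT",247,208,.05),("handleT",235.3,250.5,.088)): print(q,ray(T,u,v,z))
E
```

```text
[[[11, 163, 80], [22, 94, 195], [22, 96, 193], [22, 95, 193], [23, 85, 201], [17, 113, 97]], [[11, 163, 80], [22, 92, 196], [22, 95, 191], [19, 107, 191], [23, 91, 196], [17, 120, 96]], [[12, 158, 95], [22, 98, 183], [19, 109, 192], [19, 107, 190], [23, 92, 194], [16, 118, 95]], [[11, 152, 97], [24, 77, 180], [19, 106, 190], [23, 94, 190], [23, 91, 194], [16, 110, 109]], [[12, 156, 103], [13, 152, 79], [23, 92, 192], [23, 93, 192], [22, 91, 193], [21, 102, 120]]]
comp 21 [131 217  15  23 251] [138.06772908 228.08366534]
comp 31 [266 131  22  26 433] [276.81986143 142.56812933]
block [0.49380377 0.30979304 0.18835457] 203.8125 251 433
251 336.625
433 347.9375
comp 9 [ 199  177  120   64 4329] [262.48648649 207.85516286]
comp 33 [ 174  170  122  102 5621] [234.50916207 219.62906956]
jig [ 0.54355653  0.01742711 -0.07810708] 882.0625 6912 6815
jig [ 0.54419232  0.01799752 -0.07600323] 100.375 6912 6815
jig [ 0.54171254  0.01739873 -0.07435107] 716.1875 6912 6815
pivotT [0.54241343 0.01952502 0.05      ]
handleT [0.43478707 0.05017113 0.088     ]
```

View pics/m.png

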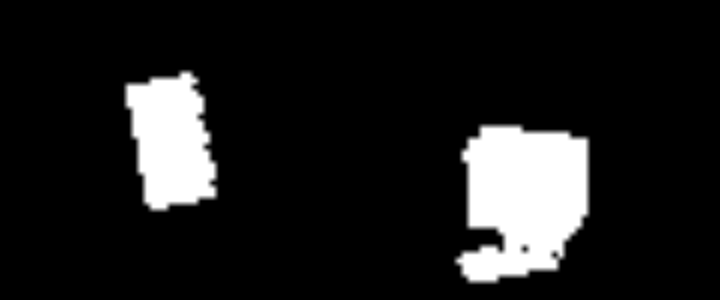

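```bash
python3 - <<'E'
from h import *
import pickle
T=pickle.load(open("top0.pkl","rb"));S=pickle.load(open("scene0.pkl","rb"))
def m_(p,lo,sat):
    H=cv2.cvtColor(p["color"],cv2.COLOR_RGB2HSV).astype(int); return (H[...,0]>=16)&(H[...,0]<=32)&(H[...,2]>lo)&(H[...,1]>sat)&(H[...,1]<140)
def comp(m,c,r):
    n,l,s,cc=cv2.connectedComponentsWithStats(m.astype(np.uint8),connectivity=4); print(s[l[r,c]]); return l==l[r,c]
mt=comp(m_(T,150,60),139,228); ms=m_(S,105,60); ms[:,:260]=0; ms[:, 296:]=0; ms=comp(ms,278,140)
def cost(v,w):
    e=0
    if w&1: e+=np.abs(sil(T,box(*v,.056,.03,.0439,.044))-mt).sum()
    if w&2: e+=np.abs(sil(S,box(*v,.056,.03,0,.044))-ms).sum()
    return e
c=ray(T,138.5,228.5,.044)
for w in(1,2,3):
  best=None
  for a in np.arange(0,np.pi,np.pi/12):
    b=[c[0],c[1],a]
    for k in range(2):
      r=minimize(cost,b,args=(w,),method="Nelder-Mead",options=dict(initial_simplex=[b,[b[0]+.01,b[1],b[2]],[b[0],b[1]+.01,b[2]],[b[0],b[1],b[2]+.2]])); b=list(r.x)
    if best is None or r.fun<best.fun: best=r
  print(w,best.x,best.fun,mt.sum(),ms.sum())
x=best.x
J=(.5432,.0177,-.076)
out=[]
for p,r0,c0,w in((T,120,80,250),(S,100,160,250)):
    k=4 if 0 else 3
    im=cv2.resize(p["color"][r0:r0+190,c0:c0+w,::-1],None,fx=k,fy=k,interpolation=cv2.INTER_CUBIC)
    def dr(P,col):
        q=((proj(p,P)-[c0,r0]+.5)*k).astype(int)
        for i in range(4):
            for a,b in((i,(i+1)%4),(i+4,(i+1)%4+4),(i,i+4)): cv2.line(im,tuple(map(int,q[a])),tuple(map(int,q[b])),col,1)
    dr(box(*x,.056,.03,0,.044),(255,0,255)); dr(box(*J,.16,.32,0,.012,0,-.03),(255,0,0)); dr(box(*J,.05,.008,.013,.031,0,.052),(0,255,255))
    dr(box(*J,.05,.02,.012,.03,0,.108),(255,255,0))
    out.append(im)
cv2.imwrite("pics/ov_t.png",out[0]);cv2.imwrite("pics/ov_s.png",out[1])
E
```

```text
[131 218  15  22 231]
[268 131  20  19 309]
1 [0.4939341  0.30942178 0.18945525] 20.0 231 309
2 [0.49287017 0.30889165 0.33057907] 32.875 231 309
3 [0.49346576 0.30914907 0.22945046] 61.5 231 309
```

View pics/ov_t.png

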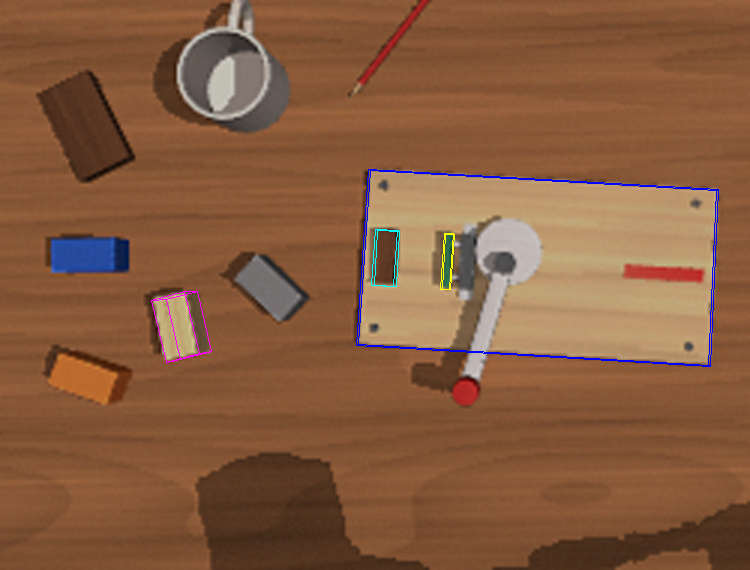

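View pics/ov_s.png

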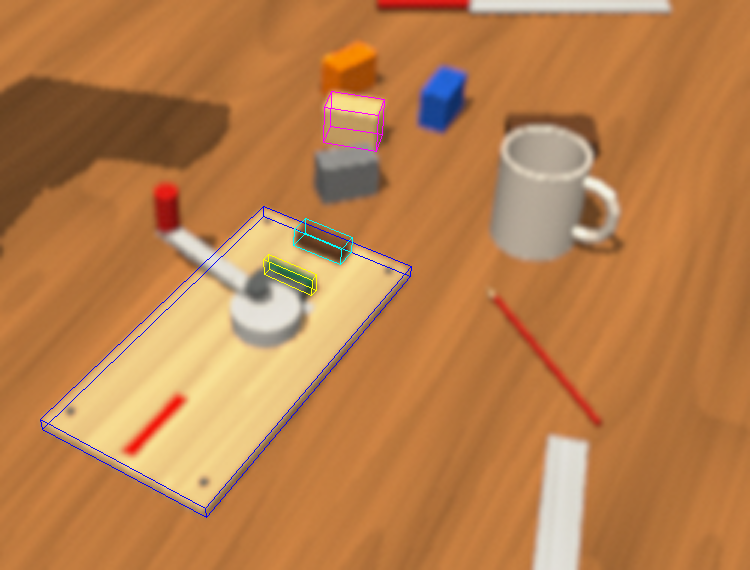

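Poses found: block (0.494, 0.309), yaw 0.2; jig (0.543, 0.018), yaw -0.076. The overlays agree in both views. I'll grip the block across its 56 mm length, with tool yaw about 1.77, so the fingers fit the jig's open ends.

servo_tool:
  targets: "0 0 0 -0.18; 0 0 0 -0.18; 0 0 0 -0.18; 0 0 0 -0.18; 0 0 0 -0.18; 0 0 0 -0.18; 0 0 0 -0.18; 0 0 0 -0.15; 0 45 0 0; 0 45 0 0; 0 45 0 0; 0 45 0 0"
  hand: 0.85
  squeeze: 20

```text
time: 2.4
tool_pos: [0.3632, -0.4468, 0.241]
tool_rot: [-3.141, 0.001, 1.815]
contact_force: [0.1, 0.1, 0.4]
opening: 0.0777
```

servo_tool:
  targets: "46 20 0 0.04; 46 20 0 0; 46 20 0 0; 46 20 0 0; 46 20 0 0; 46 20 0 0; 46 20 0 0; 46 20 0 0; 46 20 0 0; 46 20 0 0; 46 20 0 0; 46 20 0 0; 46 20 0 0; 40 20 0 0; 20 10 0 0; 0 0 0 0"

```text
time: 4.4
tool_pos: [0.5177, 0.2814, 0.2396]
tool_rot: [3.136, 0.003, 1.778]
contact_force: [0.3, -0.4, 0.1]
opening: 0.0781
```

```bash
cat >> h.py <<'E'
def go(o,x,y,yaw,z):
    a=o["tool_rot"][2]; d=np.array([x,y])-o["tool_pos"][:2]
    print("pos",np.round(o["tool_pos"],4),"yaw",round(a,3),"op",round(o["opening"],4),"F",np.round(o["contact_force"],1),"t",o["time"])
    print("shift mm x %.1f y %.1f z %.1f yaw %.3f"%(1e3*(d@[np.cos(a),np.sin(a)]),1e3*(d@[np.sin(a),-np.cos(a)]),1e3*(o["tool_pos"][2]-z),-(yaw-a)))
E
python3 -c "
from h import *
from cell import telemetry
go(telemetry.observe(),.4937,.3092,1.771,.030)"
```

```text
pos [0.5177 0.2814 0.2396] yaw 1.778 op 0.0781 F [ 0.3 -0.4  0.1] t 4.4
shift mm x 32.2 y -17.7 z 209.6 yaw 0.007
```

servo_tool:
  targets: "16 -9 20 0; 16 -9 40 0; 0 0 40 0; 0 0 30 0; 0 0 10 0; 0 0 0 0"

```text
time: 5.15
tool_pos: [0.4947, 0.3046, 0.0978]
tool_rot: [3.133, 0.004, 1.775]
contact_force: [1.0, -0.2, -0.6]
opening: 0.0782
```

```bash
python3 - <<'E'
from h import *
from cell import telemetry,cams
go(telemetry.observe(),.4937,.3092,1.771,.030)
for n,r,c in(("top",170,80),("scene",80,220)):
    p=cams.read_camera(n); cv2.imwrite(f"pics/{n}1.png",cv2.resize(p["color"][r:r+120,c:c+130,::-1],None,fx=5,fy=5,interpolation=cv2.INTER_CUBIC))
E
```

```text
pos [0.4947 0.3046 0.0978] yaw 1.775 op 0.0782 F [ 1.  -0.2 -0.6] t 5.15
shift mm x 4.7 y -0.0 z 67.8 yaw 0.004
```

View pics/scene1.png

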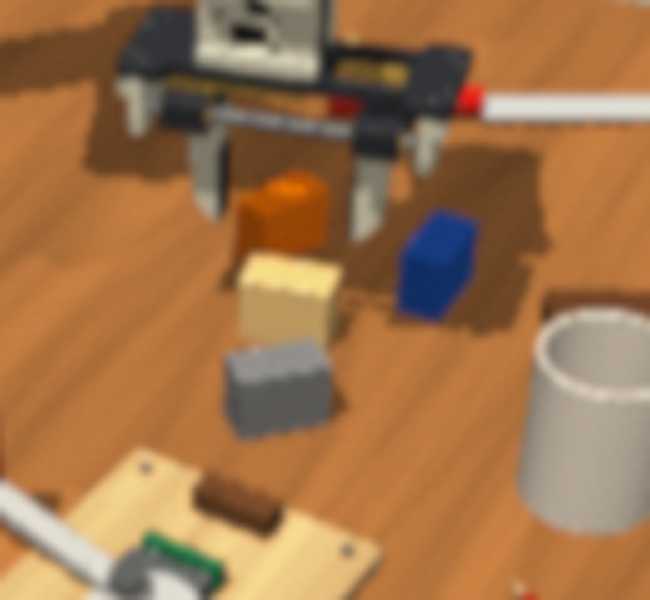

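The scene view shows the gripper above and straddling the pale block at (290,295), clear of its neighbours, so I descend.

servo_tool:
  targets: "5 0 15 0; 1 0 20 0; 0 0 20 0; 0 0 11 0; 0 0 3 0; 0 0 0 0"

```text
time: 6.0
tool_pos: [0.4971, 0.3133, 0.0299]
tool_rot: [3.123, 0.002, 1.775]
contact_force: [0.5, 0.8, -0.4]
opening: 0.0782
```

```bash
python3 - <<'E'
from h import *
from cell import telemetry,cams
go(telemetry.observe(),.4937,.3092,1.771,.030)
for n,r,c in(("top",170,80),("scene",80,220)):
    p=cams.read_camera(n); cv2.imwrite(f"pics/{n}2.png",cv2.resize(p["color"][r:r+120,c:c+130,::-1],None,fx=5,fy=5,interpolation=cv2.INTER_CUBIC))
E
```

```text
pos [0.4971 0.3133 0.0299] yaw 1.775 op 0.0782 F [ 0.5  0.8 -0.4] t 6.0
shift mm x -3.3 y -4.1 z -0.1 yaw 0.004
```

View pics/scene2.png

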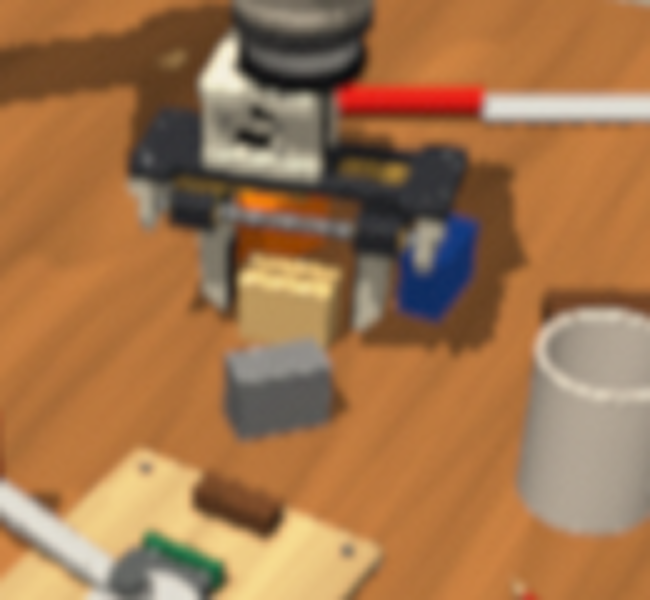

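The fingers are beside the block's ends. I correct the small offset and close at 20–25 N.

servo_tool:
  targets: "-3 -4 0 0; 0 0 0 0"

```text
time: 6.35
tool_pos: [0.4941, 0.3095, 0.0312]
tool_rot: [3.121, 0.001, 1.775]
contact_force: [-0.4, 0.6, 0.4]
opening: 0.078
```

servo_tool:
  targets: "0 0 0 0; 0 0 0 0; 0 0 0 0; 0 0 0 0; 0 0 0 0; 0 0 0 0"
  hand: 0
  squeeze: 24

```text
time: 7.1
tool_pos: [0.4945, 0.3095, 0.0317]
tool_rot: [3.12, 0.001, 1.775]
contact_force: [0.1, 0.4, -0.0]
opening: 0.0563
```

servo_tool:
  targets: "0 0 -10 0; 0 0 -20 0; 0 0 0 0"

```text
time: 7.48
tool_pos: [0.4938, 0.3095, 0.0632]
tool_rot: [3.12, 0.001, 1.775]
contact_force: [0.0, 0.7, -1.2]
opening: 0.0557
```

```bash
python3 - <<'E'
from h import *
from cell import telemetry,cams
go(telemetry.observe(),.4937,.3092,1.771,.030)
for n,r,c in(("top",170,80),("scene",80,220)):
    p=cams.read_camera(n); cv2.imwrite(f"pics/{n}3.png",cv2.resize(p["color"][r:r+120,c:c+130,::-1],None,fx=5,fy=5,interpolation=cv2.INTER_CUBIC))
E
```

```text
pos [0.4938 0.3095 0.0632] yaw 1.775 op 0.0557 F [ 0.   0.7 -1.2] t 7.475
shift mm x -0.2 y -0.2 z 33.2 yaw 0.004
```

View pics/scene3.png

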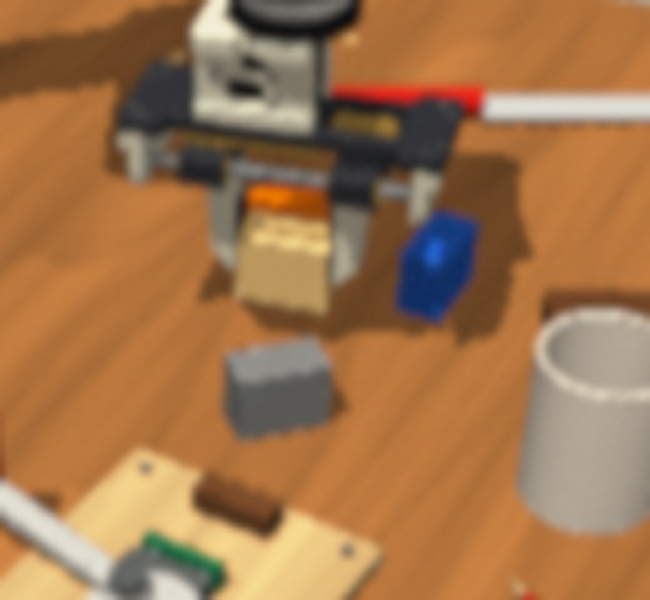

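The block is held (opening 56 mm) and lifted. I raise it, turn to jig yaw 1.495 and carry it over.

servo_tool:
  targets: "0 0 -30 0.09; 0 0 -30 0.09; 0 0 -20 0.09; -20 7 0 0; -30 10 0 0; -30 10 0 0; -30 10 0 0; -30 10 0 0; -30 10 0 0; -20 8 0 0; -10 4 0 0; 0 0 0 0"

```text
time: 9.07
tool_pos: [0.5409, 0.0873, 0.1283]
tool_rot: [-3.135, 0.007, 1.509]
contact_force: [0.3, 0.3, -0.9]
opening: 0.0558
```

```bash
python3 - <<'E'
from h import *
from cell import telemetry,cams
go(telemetry.observe(),.549,.0945,1.495,.0437)
E
```

```text
pos [0.5409 0.0873 0.1283] yaw 1.509 op 0.0558 F [ 0.3  0.3 -0.9] t 9.075
shift mm x 7.7 y 7.7 z 84.6 yaw 0.014
```

servo_tool:
  targets: "4 4 15 0.014; 3 3 20 0; 0 0 18 0; 0 0 0 0"

```text
time: 9.57
tool_pos: [0.5466, 0.0971, 0.0703]
tool_rot: [-3.132, 0.006, 1.497]
contact_force: [0.6, 0.1, 0.3]
opening: 0.056
```

```bash
python3 - <<'E'
from h import *
from cell import telemetry,cams
o=telemetry.observe(); go(o,.549,.0945,1.495,.0437)
for n,r,c in(("top",140,170),("scene",130,190)):
    p=cams.read_camera(n); im=cv2.resize(p["color"][r:r+120,c:c+130,::-1],None,fx=5,fy=5,interpolation=cv2.INTER_CUBIC)
    x,y,z=o["tool_pos"]
    P=box(x,y,o["tool_rot"][2]-np.pi/2,.056,.03,z-.0317,z+.0123)
    q=((proj(p,P)-[c,r]+.5)*5).astype(int)
    for i in range(4):
        for a,b in((i,(i+1)%4),(i+4,(i+1)%4+4),(i,i+4)): cv2.line(im,tuple(map(int,q[a])),tuple(map(int,q[b])),(255,0,255),1)
    cv2.imwrite(f"pics/{n}4.png",im)
E
```

```text
pos [0.5466 0.0971 0.0703] yaw 1.497 op 0.056 F [0.6 0.1 0.3] t 9.575
shift mm x -2.4 y 2.5 z 26.6 yaw 0.002
```

View pics/scene4.png

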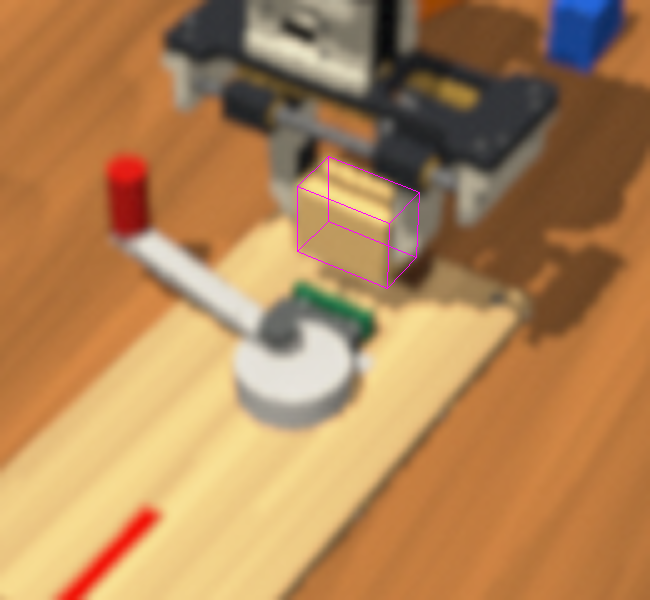

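View pics/top4.png

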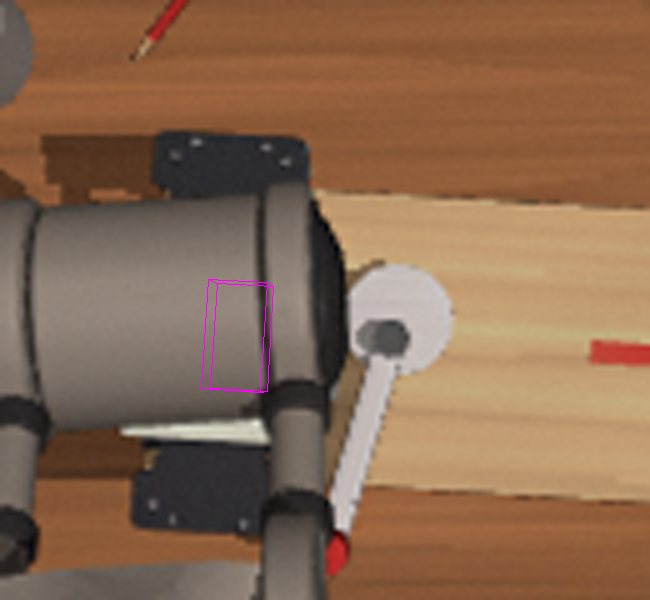

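The held block matches the predicted outline in the scene view at (358,225). I correct by 2–3 mm and lower it gently.

servo_tool:
  targets: "-2 2 6 0; 0 0 8 0; 0 0 4 0; 0 0 0 0"

```text
time: 10.18
tool_pos: [0.5506, 0.0949, 0.0542]
tool_rot: [-3.138, 0.006, 1.497]
contact_force: [-0.4, 0.1, -0.8]
opening: 0.0562
```

```bash
python3 - <<'E'
from h import *
from cell import telemetry,cams
o=telemetry.observe(); go(o,.549,.0945,1.495,.0437)
E
```

```text
pos [0.5506 0.0949 0.0542] yaw 1.497 op 0.0562 F [-0.4  0.1 -0.8] t 10.175
shift mm x -0.5 y -1.5 z 10.5 yaw 0.002
```

servo_tool:
  targets: "0 -2 4 0; 0 0 3 0; 0 0 2 0; 0 0 0 0"

```text
time: 10.68
tool_pos: [0.5485, 0.095, 0.0448]
tool_rot: [-3.138, 0.006, 1.497]
contact_force: [0.1, 0.6, -0.7]
opening: 0.0557
```

servo_tool:
  targets: "0 0 1 0; 0 0 0 0"

```text
time: 10.92
tool_pos: [0.5488, 0.095, 0.0444]
tool_rot: [-3.139, 0.005, 1.497]
contact_force: [-0.2, -0.9, -0.1]
opening: 0.0561
```

servo_tool:
  targets: "0 0 1 0; 0 0 1 0; 0 0 0 0"

```text
time: 11.3
tool_pos: [0.5489, 0.095, 0.0444]
tool_rot: [-3.14, 0.005, 1.497]
contact_force: [-0.4, 0.0, 0.1]
opening: 0.0563
```

servo_tool:
  targets: "0 0 2 0; 0 0 0 0"

```text
time: 11.55
tool_pos: [0.5487, 0.0949, 0.0435]
tool_rot: [-3.14, 0.006, 1.497]
contact_force: [-0.2, -0.4, -0.4]
opening: 0.0558
```

servo_tool:
  targets: "0 0 2 0; 0 0 0 0"

```text
time: 11.8
tool_pos: [0.5488, 0.0948, 0.0433]
tool_rot: [-3.141, 0.006, 1.497]
contact_force: [-0.5, -0.1, -0.9]
opening: 0.0561
```

servo_tool:
  targets: "0 0 0 0; 0 0 0 0; 0 0 0 0; 0 0 0 0; 0 0 0 0"
  hand: 0.8

```text
time: 12.42
tool_pos: [0.5487, 0.0948, 0.042]
tool_rot: [-3.14, 0.006, 1.497]
contact_force: [0.5, -0.3, -0.0]
opening: 0.0734
```

servo_tool:
  targets: "0 0 -10 0; 0 0 -25 0; 0 0 -40 0; 0 0 -40 0; 0 0 -20 0; 0 0 0 0"

```text
time: 13.18
tool_pos: [0.5491, 0.0956, 0.1844]
tool_rot: [3.141, 0.006, 1.497]
contact_force: [0.0, 0.5, -0.7]
opening: 0.0734
```

```bash
python3 - <<'E'
from h import *
from cell import telemetry,cams
J=(.5432,.0177,-.076)
o=telemetry.observe(); go(o,.549,.0945,1.495,.0437)
for n,r,c in(("top",140,170),("scene",130,190)):
    p=cams.read_camera(n); im=cv2.resize(p["color"][r:r+120,c:c+130,::-1],None,fx=5,fy=5,interpolation=cv2.INTER_CUBIC)
    P=box(*J,.056,.03,.012,.056,0,.077)
    q=((proj(p,P)-[c,r]+.5)*5).astype(int)
    for i in range(4):
        for a,b in((i,(i+1)%4),(i+4,(i+1)%4+4),(i,i+4)): cv2.line(im,tuple(map(int,q[a])),tuple(map(int,q[b])),(255,0,255),1)
    cv2.imwrite(f"pics/{n}5.png",im)
E
```

```text
pos [0.5491 0.0956 0.1844] yaw 1.497 op 0.0734 F [ 0.   0.5 -0.7] t 13.175
shift mm x -1.1 y -0.1 z 140.7 yaw 0.002
```

View pics/scene5.png

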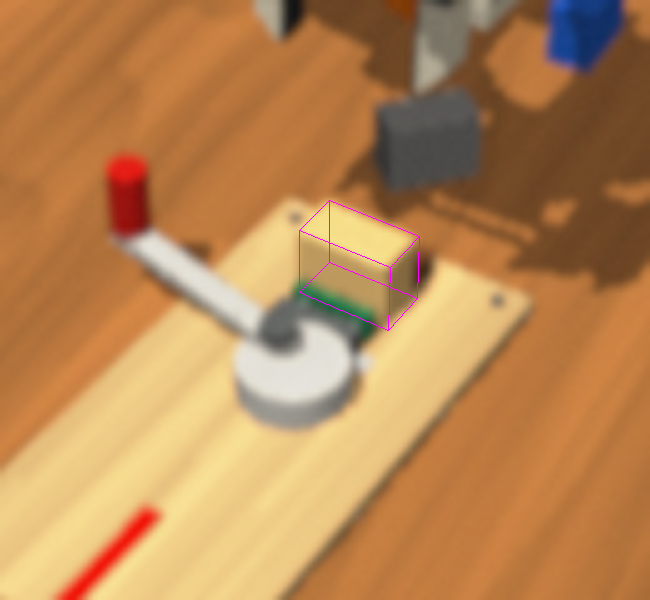

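The block stands in the gap and matches the predicted outline; the lever is still at rest. Now I turn the tool so the jaws close tangentially to the lever (yaw -0.305), with the fingers opened.

servo_tool:
  targets: "0 0 0 0.18; 0 0 0 0.18; 0 0 0 0.18; 0 0 0 0.18; 0 0 0 0.18; 0 0 0 0.18; 0 0 0 0.18; 0 0 0 0.18; 0 0 0 0.18; 0 0 0 0.18; 0 0 0 0.03; 0 0 0 0"
  hand: 0.75

```text
time: 14.78
tool_pos: [0.5389, 0.0949, 0.1637]
tool_rot: [3.121, 0.033, -0.39]
contact_force: [0.1, 0.3, 0.3]
opening: 0.0687
```

```bash
python3 - <<'E'
from h import *
from cell import telemetry,cams
J=(.5432,.0177,-.076)
for n in("top","scene"):
    p=cams.read_camera(n)
    H=cv2.cvtColor(p["color"],cv2.COLOR_RGB2HSV).astype(int); m=((H[...,0]<5)|(H[...,0]>174))&(H[...,1]>170)&(H[...,2]>60)
    k,l,s,cc=cv2.connectedComponentsWithStats(m.astype(np.uint8))
    for i in range(1,k):
        if s[i][4]>15: print(n,s[i],cc[i])
    h=np.r_[np.array(J[:2])+rot(J[2])@[.115*np.cos(2.913),.115*np.sin(2.913)],0]
    print("pred handle",h[:2],proj(p,[h+[0,0,.088],h+[0,0,.067],h+[0,0,.046]]).round(1).tolist())
go(telemetry.observe(),h[0],h[1],-.305,.066)
E
```

```text
top [200 102  36  46 121] [217.00826446 125.18181818]
top [288 208  26   6  98] [301.02040816 210.69387755]
top [ 25 227  26  38 351] [ 37.68945869 245.62108262]
top [234 246   6   9  37] [236.43243243 249.40540541]
pred handle [0.43349354 0.05218903] [[234.5, 251.0], [234.9, 250.4], [235.3, 249.7]]
scene [292  98  24   5 104] [304.80769231  99.84615385]
scene [212 162   7  15  93] [215.15053763 168.55913978]
scene [325 200  34  41  64] [341.9375 219.875 ]
scene [203 232  18  19  61] [210.70491803 241.60655738]
pred handle [0.43349354 0.05218903] [[214.8, 162.3], [215.3, 168.6], [215.8, 174.8]]
pos [0.539  0.0949 0.164 ] yaw -0.39 op 0.0686 F [ 0.1 -0.4  0.9] t 14.875
shift mm x -81.3 y 79.6 z 98.0 yaw -0.085
```

servo_tool:
  targets: "0 0 0 -0.085; -22 18 0 0; -30 25 10 0; -26 21 10 0; -6 5 5 0; 0 0 0 0"

```text
time: 15.62
tool_pos: [0.4363, 0.0527, 0.1426]
tool_rot: [3.125, 0.031, -0.292]
contact_force: [0.6, 0.8, 0.9]
opening: 0.069
```

```bash
python3 - <<'E'
from h import *
from cell import telemetry,cams
go(telemetry.observe(),.4335,.0522,-.305,.066)
E
```

```text
pos [0.4363 0.0527 0.1426] yaw -0.292 op 0.069 F [0.6 0.8 0.9] t 15.625
shift mm x -2.5 y 1.3 z 76.6 yaw 0.013
```

servo_tool:
  targets: "-2 1 15 0.013; 0 0 20 0; 0 0 20 0; 0 0 15 0; 0 0 0 0"

```text
time: 16.25
tool_pos: [0.4406, 0.053, 0.0726]
tool_rot: [3.128, 0.021, -0.302]
contact_force: [0.1, 1.5, 0.7]
opening: 0.0693
```

```bash
python3 - <<'E'
from h import *
from cell import telemetry,cams
go(telemetry.observe(),.4335,.0522,-.305,.066)
p=cams.read_camera("scene"); cv2.imwrite("pics/scene6.png",cv2.resize(p["color"][130:250,170:300,::-1],None,fx=5,fy=5,interpolation=cv2.INTER_CUBIC))
E
```

```text
pos [0.4406 0.053  0.0726] yaw -0.302 op 0.0693 F [0.1 1.5 0.7] t 16.25
shift mm x -6.5 y 2.9 z 6.6 yaw 0.003
```

View pics/scene6.png

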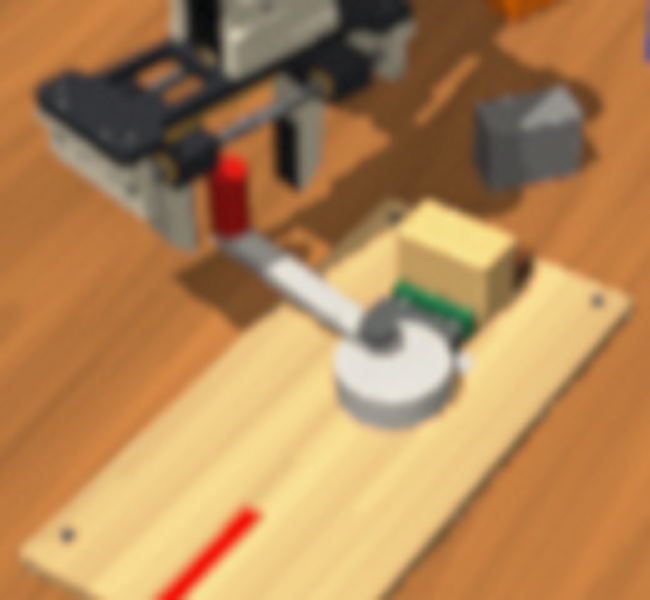

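The handle at (230,195) lies between the fingers. I nudge to centre it and close.

servo_tool:
  targets: "-6 2 4 0; -2 2 3 0; 0 0 0 0"

```text
time: 16.68
tool_pos: [0.433, 0.0516, 0.0673]
tool_rot: [3.129, 0.016, -0.301]
contact_force: [0.2, -0.4, 1.2]
opening: 0.0691
```

servo_tool:
  targets: "0 0 0 0; 0 0 0 0; 0 0 0 0; 0 0 0 0; 0 0 0 0; 0 0 0 0; 0 0 0 0; 0 0 0 0"
  hand: 0
  squeeze: 35

```text
time: 17.68
tool_pos: [0.4336, 0.0518, 0.0679]
tool_rot: [3.13, 0.015, -0.302]
contact_force: [-0.6, 1.5, 0.2]
opening: 0.0225
```

```bash
python3 - <<'E'
from h import *
from cell import telemetry,cams
go(telemetry.observe(),.4335,.0522,-.305,.066)
E
```

```text
pos [0.4336 0.0518 0.0679] yaw -0.302 op 0.0225 F [-0.6  1.5  0.2] t 17.675
shift mm x -0.2 y -0.3 z 1.9 yaw 0.003
```

servo_tool:
  targets: "0.3 7 0 -0.06; 0.6 11.5 0 -0.1; 0.6 11.5 0 -0.1; 0.6 11.5 0 -0.1; 0.6 11.5 0 -0.1; 0.6 11.5 0 -0.1; 0.6 11.5 0 -0.1"

```text
time: 18.55
tool_pos: [0.4361, -0.0232, 0.0679]
tool_rot: [-3.139, 0.019, 0.381]
contact_force: [-0.2, 3.6, 0.3]
opening: 0.022
```

```bash
cat >> h.py <<'E'
def lev(o):
    d=o["tool_pos"][:2]-[.5432,.0177]; th=np.arctan2(d[1],d[0])%(2*np.pi)
    q=th+.076-2.913; a=o["tool_rot"][2]
    print("lever %.3f r %.1f mm, radial yaw err(tool turn) %.3f z %.4f t %.2f op %.4f"%(q,1e3*np.hypot(*d),(a-(th-np.pi)+np.pi)%(2*np.pi)-np.pi,o["tool_pos"][2],o["time"],o["opening"]),np.round(o["contact_force"],1),np.round(o["tool_rot"],3))
    t=np.array([.5432,.0177])+.115*np.array([np.cos(4.637),np.sin(4.637)]); go(o,t[0],t[1],1.495,.066)
E
python3 -c "
from h import *
from cell import telemetry
lev(telemetry.observe())"
```

```text
lever 0.669 r 114.6 mm, radial yaw err(tool turn) 0.017 z 0.0679 t 18.55 op 0.0220 [-0.2  3.6  0.3] [-3.139  0.019  0.381]
pos [ 0.4361 -0.0232  0.0679] yaw 0.381 op 0.022 F [-0.2  3.6  0.3] t 18.55
shift mm x 63.9 y 105.1 z 1.9 yaw -1.114
```

Tracking well, with lever at 0.67 and radius 114.6 mm.

servo_tool:
  targets: "0.6 11.5 0 -0.1; 0.6 11.5 0 -0.1; 0.6 11.5 0 -0.1; 0.6 11.5 0 -0.1; 0.6 11.5 0 -0.1; 0.6 11.5 0 -0.1; 0.6 11.5 0 -0.1; 0.6 11.5 0 -0.1; 0.6 11.5 0 -0.1"

```text
time: 19.68
tool_pos: [0.5074, -0.0923, 0.0677]
tool_rot: [-3.115, 0.014, 1.314]
contact_force: [-4.3, -1.1, 3.8]
opening: 0.0221
```

```bash
python3 -c "
from h import *
from cell import telemetry
lev(telemetry.observe())"
```

```text
lever 1.561 r 115.7 mm, radial yaw err(tool turn) 0.058 z 0.0677 t 19.68 op 0.0221 [-4.3 -1.1  3.8] [-3.115  0.014  1.314]
pos [ 0.5074 -0.0923  0.0677] yaw 1.314 op 0.0221 F [-4.3 -1.1  3.8] t 19.675
shift mm x 2.4 y 27.4 z 1.7 yaw -0.181
```

servo_tool:
  targets: "0.8 11.5 0 -0.07; 0.8 11 0 -0.06; 0.5 4 0 -0.03; 0 0 0 0; 0 0 0 0"

```text
time: 20.3
tool_pos: [0.5324, -0.098, 0.0676]
tool_rot: [-3.111, 0.013, 1.48]
contact_force: [-3.3, -0.9, 3.0]
opening: 0.0223
```

```bash
python3 - <<'E'
from h import *
from cell import telemetry,cams
lev(telemetry.observe())
for n,r,c in(("top",140,170),("scene",130,170)):
    p=cams.read_camera(n); cv2.imwrite(f"pics/{n}7.png",cv2.resize(p["color"][r:r+120,c:c+150,::-1],None,fx=5,fy=5,interpolation=cv2.INTER_CUBIC))
E
```

```text
lever 1.782 r 116.2 mm, radial yaw err(tool turn) 0.002 z 0.0676 t 20.30 op 0.0223 [-3.3 -0.9  3. ] [-3.111  0.013  1.48 ]
pos [ 0.5324 -0.098   0.0676] yaw 1.48 op 0.0223 F [-3.3 -0.9  3. ] t 20.3
shift mm x 1.2 y 2.0 z 1.6 yaw -0.015
```

View pics/scene7.png

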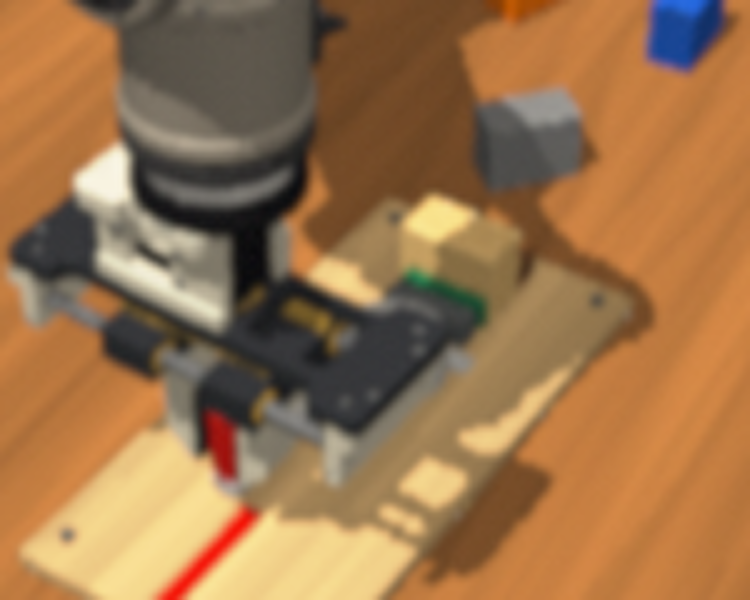

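View pics/top7.png

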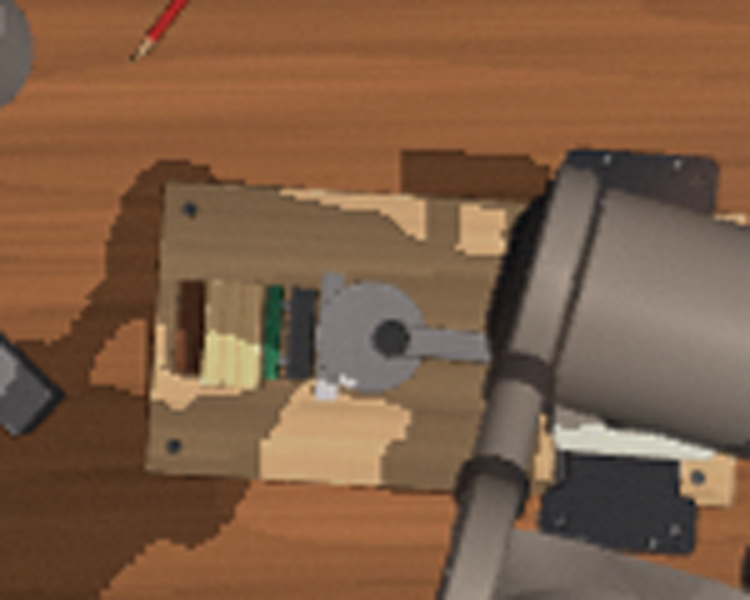

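The top view shows the lever horizontal in line with the red line, and the block against the fence at (232,335) with the pad up to it. I make a small final nudge, then let it settle and check pad and block against the model.

servo_tool:
  targets: "0 2.5 0 0; 0 0 0 0; 0 0 0 0; 0 0 0 0; 0 0 0 0"

```text
time: 21.02
tool_pos: [0.5348, -0.0982, 0.0677]
tool_rot: [-3.11, 0.013, 1.48]
contact_force: [-4.2, -0.8, 3.3]
opening: 0.0223
```

```bash
python3 - <<'E'
from h import *
from cell import telemetry,cams
J=(.5432,.0177,-.076)
for n,r,c in(("top",170,190),("scene",150,230)):
    p=cams.read_camera(n); im=cv2.resize(p["color"][r:r+70,c:c+80,::-1],None,fx=8,fy=8,interpolation=cv2.INTER_CUBIC)
    for P,col in((box(*J,.056,.03,.012,.056,0,.083),(255,0,255)),(box(*J,.05,.008,.013,.031,0,.064),(0,255,255))):
        q=((proj(p,P)-[c,r]+.5)*8).astype(int)
        for i in range(4):
            for a,b in((i,(i+1)%4),(i+4,(i+1)%4+4),(i,i+4)): cv2.line(im,tuple(map(int,q[a])),tuple(map(int,q[b])),col,1)
    cv2.imwrite(f"pics/{n}8.png",im)
lev(telemetry.observe()); print(np.abs(telemetry.observe()["qvel"]).max())
E
```

```text
lever 1.803 r 116.2 mm, radial yaw err(tool turn) -0.019 z 0.0676 t 21.12 op 0.0226 [-5.8 -1.3  3. ] [-3.11   0.013  1.48 ]
pos [ 0.5348 -0.0982  0.0676] yaw 1.48 op 0.0226 F [-5.8 -1.3  3. ] t 21.125
shift mm x 1.2 y -0.4 z 1.6 yaw -0.015
0.0014308579581515488
```

View pics/top8.png

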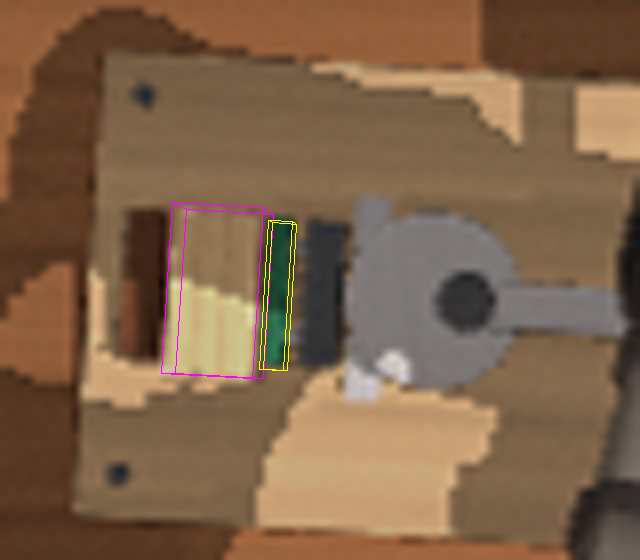

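View pics/scene8.png

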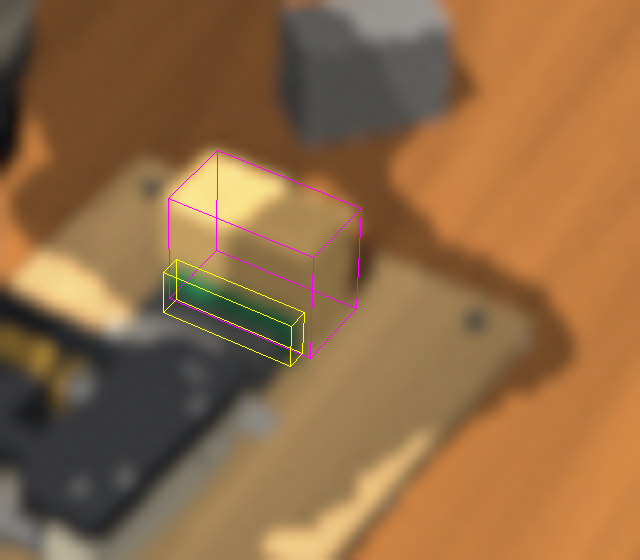

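The block and pad match the clamped model in both views; the lever reads 1.80 rad and is still. I'm handing in.

```bash
python3 -c "
from cell import robot
print(robot.hand_in())"
```

```text
the job is handed in; nothing more can be done
None
```

The spruce block is in the jig, the lever is held at the highest lift, and I handed the job in at about 21 s of the 48 s. `hand_in()` gave no verdict.

- **Block:** I gripped it at 24 N across its length and lowered it onto the plate. After I let go it matched the outline I predicted for the middle of the gap, with the lever still at rest.
- **Lever:** I pinched the handle at 35 N and swung it to 1.80 rad, worked out from the tool position and the fitted jig pose. The arm was still, with about 4–6 N on the tool, and the grip is still on.
- **Clamped position:** In both camera views the block matched its expected clamped place (jig y +83 mm, parallel and centred). The pad had moved up against it.
- **Not checked:** I could not measure the pad's force on the block, so that rests on the lever angle and the pictures. The contact force at set-down was within noise, so I judged set-down by height. I did not re-measure the mug, glue bottle or offcut; the arm passed above or well clear of them.
- **Disagreements:** In the first fit, the scene view alone gave a block yaw of 0.33 rad against 0.19 from the top view. I used 0.2, and the block's position in the later views agreed with it. The tool also drifted up to 2° from vertical, with no visible effect.

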